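Lock and close a casting mould at the craft stall

TASK

The vise's red-knobbed cam lever stands loose near its open (red-marked) end: throw it over into the green-marked notch, so that the blue lower mould half is locked in the vise, and leave it there. Then set the blue cover half on the lower half's two dowels, thick dowel in the wide bore, and press the mould fully shut against its ejector spring. Finish while still holding it pressed fully shut (do not let go), and leave the other things on the table where they are.

Things in the scene. Friction and masses are not known exactly. Their poses are not given: they have to be found in the camera images.
- vise: grey cam-lever mould vise, bolted down; 130 mm in its x, 230 mm in its y, bed 16 mm above the table, jaw tops 38 mm. Origin: on the table surface below the middle of the open jaw gap; z up. It clamps along its y: fixed jaw face 28.5 mm from the origin at +y; the moving jaw at -y travels 6 mm towards +y, driven by the cam
- lever_pivot (a point): point on the vertical axis of the cam lever, 85 mm from the vise's origin towards its -y, 66 mm above the table
- lever_knob (a point): middle of the lever's upright red knob (22 mm diameter, 40 mm tall, from 46 to 86 mm above the table; the flat steel arm below it reaches up to 46 mm), 88 mm from the pivot, 66 mm above the table
- cam_lever (a joint): angle of the cam lever, rad, growing clockwise seen from above: 0 = open, red-marked notch (arm 50 deg clockwise of the vise's +x); 1.40 = locked, green-marked notch (arm 130 deg clockwise of +x). Starts at 0.2 to 0.5. Stops at -0.05 and 1.45. A sprung ball snaps into each notch over its last 0.1; elsewhere it stays where left. Up to 6 N at the knob. Locking shifts the lower half up to 5 mm
- lower: blue lower mould half, 104 (x) x 52 (y) x 30 (z) mm, loose in the jaw gap until locked. Origin: centre of its underside. Its top (mating face, flower cavity in the middle) has two steel dowels on its x axis, 18 mm proud, top 5 mm tapered: thick, 10 mm diameter, at x = +37 mm; thin, 7 mm, at x = -37 mm. White dot at the +x end
- ejector (a joint): travel (m) of the sprung ejector plate in the lower half: 0 = up, its four return pins (6 mm diameter, near the corners) 5 mm proud of the mating face; 0.005 = pins flush, mould shut. Spring force in all 9.6 N at 0, 13.6 N at 0.005: the cover's weight does not shut the mould, and let go it springs open by 5 mm
- cover: blue cover half, 104 (x) x 52 (y) x 36 (z) mm, 0.2 to 0.33 kg, lying face down on the 3 mm green mat. Origin: centre of its underside (mating face); z up. Through bores with brass rings on its x axis: wide 11.6 mm at x = +37 mm, narrow 8.6 mm at x = -37 mm; 15.6 mm pour hole in the middle. White dot at the +x end. Shut: origin 30 mm above the lower half's, axes parallel. Grip by the long sides
- cover_top (a point): centre of the cover half's top face, over the pour hole
- orange_cover: orange cover half of another mould, 104 x 52 x 36 mm, lying on the mat too; leave alone. Origin: centre of its underside
- glue_bottle: black glue bottle, 38 mm diameter, 115 mm tall; leave alone. Origin: centre of its underside
- candle: pinkish candle, 50 mm diameter, 60 mm tall; leave alone. Origin: centre of its underside
- water_bottle: water bottle with blue cap, 64 mm diameter, 200 mm tall; leave alone. Origin: centre of its underside
- pigment_jar: small clear jar with yellow lid, 48 mm diameter, 50 mm tall; leave alone. Origin: centre of its underside
- resin_flower: pink resin flower, 58 mm across, 11 mm tall; leave alone. Origin: centre of its underside
- pliers: pliers with red grips, 160 mm long, lying flat; leave alone. Origin: near the joint, on the table
- scissors: scissors with black loops, 165 mm long, lying flat; leave alone. Origin: at the pivot, on the table

How it is judged:
On the way, in this order (a step that is already met when the one before it is completed fails the run):
1. the cam lever is in the green-marked notch (value of joint cam_lever above 1.3 rad and velocity of joint cam_lever between -0.3 and 0.3 rad/s), for 0.3 s.
2. the cover half is on both dowels and the mould is pressed fully shut (z of cover in the frame of lower between 0.027 and 0.0318 m and horizontal distance between cover and lower below 0.003 m and angle between the x axis of cover and the x axis of lower, either way round below 0.06 rad and angle between the z axis of cover and the z axis of lower, either way round below 0.06 rad), for 0.3 s.
At the end, for the whole second after the job is handed in: Through the last second the robot still presses or grips the blue cover (over 4 N), the mould is shut (gap under 1.8 mm, ejector in), cover within 3 mm and 0.06 rad of true on the lower half, which sits flat on the vise bed, and the cam lever is in the green-marked notch (above 1.30 rad) (all of step 2 and value of joint cam_lever above 1.3 rad and z of lower in the frame of vise below 0.019 m and angle between lower's own z axis and vertical below 0.05 rad and value of joint ejector above 0.003 m and linear speed of cover below 0.02 m/s and contact force between any of the fingers, the arm and cover above 4 N); the arm keeps its last pose, push and grip.
It fails at once if another thing on the table was moved more than 30 mm (distance of any of orange_cover, glue_bottle, candle, water_bottle, pigment_jar, resin_flower, pliers, scissors from where it was at the start of the episode above 0.03 m).
It also fails if it takes over 61 s, if anything falls off the work surface, if the arm or the gripper's body presses on something with over 40 N, if the wrist force passes 120 N, or if a joint passes its speed limit or range.

ROBOT

A 6-joint arm with a two-finger parallel gripper is mounted at the origin on the work surface. World frame = base frame: x ahead of the robot, y to its left, z up, the work surface at z = 0. Lengths are in m, angles in rad, forces in N, time in s.
With the tool pointing down it reaches from about 0.25 to 0.775 m from the base axis. Payload 4 kg.
Tool frame: the origin (TCP) lies midway between the tips of the shut fingers; the grasp point (between the pads) lies 19 mm behind it; z points along the fingers, y is the line along which they close (so a half turn about z gives the same grasp; the last joint's range is limited). The gripper opens to 94 mm and grips with 3 to 60 N. Pads are 16 mm wide; open, the fingers measure 119 mm over their backs; the gripper's body (75 mm by 177 mm) begins 78 mm behind the grasp point.
Start: joints at [-1.322, 0.087, 1.371, -0, 1.684, -0.103], TCP at [0.19, -0.516, 0.206] pointing down, gripper open.
Joint ranges: [-3.1, 3.1], [-0.76, 2.03], [0.27, 2.55], [-1.08, 4.22], [0.17, 2.65], [-2.57, 2.57]. Speed limits (rad/s): [2.79, 2.79, 3.14, 3.14, 3.14, 3.14].

INTERFACE

Orientations are given as [roll, pitch, yaw] about the fixed x, y, z axes, in that order (R = Rz(yaw) Ry(pitch) Rx(roll)).
In Python, from bench import get_obs, snapshot, close_job gives the robot as it stands. The module is installed in compiled form; this text tells all that it offers.
- The arm moves only by the tool drive_tool, never from a script. Its argument "commands" is a list of rows, each a list of 6 numbers: the shift along the tool's x, y, z in units of 0.04 m (1.0 is 0.04 m), then the turn, a rotation vector about the tool's x, y, z in units of 0.1 rad (1.0 is 0.1 rad). In form: [[dx, dy, dz, wx, wy, wz], ...]. A call has 1 to 20 rows; each row shifts and turns the commanded pose from where the row before left it, along the tool's axes as they then stand; what a row does not reach is not made up. A row lasts 1/8 s, in which the tool goes at most 62.5 mm and 10.7 degrees, less where a joint would pass 70% of its speed; a pose out of reach is approached as far as the arm can. A call with a number of a shift or a turn outside -1 to 1 is refused whole. A call with a gripper value outside its range is refused whole. "gripper" is the closure, from 0 (fully open) to 1 (shut), set as the call begins (left out, the last holds). The fingers move at their own pace and stop on an object; the grip force is fixed at half the most. Time passes only in rows, so rows that do not move let the fingers close. It gives the time, the measured TCP pose, the force, the opening and the grip force at its end, in the units of the state.
- get_obs(): the state, without advancing time (a new reading comes with each control period).
- snapshot(name): name is "scene" or "side" or "wrist"; returns a dict with "image" (384x512x3 uint8, blue, green, red), "range_z" (384x512 float32, m along the optical axis (not along the pixel's ray), 0 where there is no reading), "fx", "fy", "cx", "cy" (pixels), "rvec" (rotation vector, rad) and "tvec" (3), from world to camera coordinates, as OpenCV has them. Camera axes: x right, y down, z forward; pixel columns grow to the right and rows downward; lengths in m; the calibration is good to about 2 mm. A picture is of the moment at which its call begins.
- close_job(): hands the job in; it is judged then, once.
The state is a dict: "time": time; "joint_positions": joint angles; "qvel": joint speeds; "joint_torque": joint torques, N m; "tool_pos": TCP position; "ee_rot": TCP orientation; "wrist_force": force on the tool from outside, world axes, zero at the start; "wrist_torque": the same for the moment, N m; "width": finger opening in m; "finger_force": force on a finger pad.
Only numpy, scipy, OpenCV 4.12 (cv2) and the standard library are available. Lean on these libraries where they do the work, as an engineer would, in place of code of your own. Each camera call takes 0.05 s, during which the arm holds its last target. There are 200 camera calls.

## Working session

There is one attempt and no reset: what is moved stays moved. The work goes in short steps, Python scripts to look and compute and a tool call to move; the robot and the scene stay as the last step left them, time stands still between calls to the robot, and variables do not carry over. Pictures are saved under pics/ and viewed, at most 10 in all, crops included, and the job is handed in when it is done.

Besides the shell and the picture viewer there is one more tool, called after ">>>" by a JSON object that holds its "name" and its "arguments", one argument or row to a line. drive_tool: Moves the arm, as the interface text tells. Its arguments: {"type":"object","properties":{"commands":{"type":"array"},"gripper":{"type":"number"}},"required":["commands"]}

```bash
mkdir -p pics && cat > h.py <<'E'
import numpy as np, cv2, pickle
from bench import get_obs, snapshot
def grab(n,tag):
    s=snapshot(n); pickle.dump(s,open(f'{tag}.pkl','wb')); cv2.imwrite(f'pics/{tag}.png',s['image']); return s
def load(tag): return pickle.load(open(f'{tag}.pkl','rb'))
def ray(s,u,v):
    R=cv2.Rodrigues(np.array(s['rvec'],float))[0]; t=np.array(s['tvec'],float).ravel()
    return -R.T@t, R.T@np.array([(u-s['cx'])/s['fx'],(v-s['cy'])/s['fy'],1.])
def atz(s,u,v,z):
    o,d=ray(s,u,v); return o+d*(z-o[2])/d[2]
def pt(s,u,v):
    o,d=ray(s,u,v); return o+d*s['range_z'][int(v),int(u)]
def cloud(s):
    R=cv2.Rodrigues(np.array(s['rvec'],float))[0]; t=np.array(s['tvec'],float).ravel()
    v,u=np.mgrid[:384,:512]; z=s['range_z']
    c=np.stack([(u-s['cx'])/s['fx']*z,(v-s['cy'])/s['fy']*z,z],-1)
    return (c-t)@R
def proj(s,P):
    return cv2.projectPoints(np.array(P,float).reshape(-1,3),np.array(s['rvec'],float),np.array(s['tvec'],float),np.array([[s['fx'],0,s['cx']],[0,s['fy'],s['cy']],[0,0,1]]),None)[0].reshape(-1,2)
E
python3 - <<'E'
from h import *
a=grab('scene','s0');b=grab('side','d0')
for s in(a,b): print(ray(s,256,192))
im=np.vstack([a['image'],b['image']]); print(get_obs())
cv2.imwrite('pics/s0b.png',cv2.resize(a['image'],(800,600),interpolation=cv2.INTER_CUBIC))
cv2.imwrite('pics/d0b.png',cv2.resize(b['image'],(800,600),interpolation=cv2.INTER_CUBIC))
E
```

```text
(array([ 1.07697939, -0.59708059,  0.65357445]), array([-0.50668637,  0.59316207, -0.62568428]))
(array([ 0.25810671, -1.13562568,  0.87788212]), array([ 0.22580815,  0.79162618, -0.5677867 ]))
{'time': 0.1, 'joint_positions': array([-1.32214030e+00,  8.78877961e-02,  1.37210173e+00,  2.14938435e-05,
        1.68360629e+00, -1.03092949e-01]), 'qvel': array([ 0.00054691, -0.00311415, -0.00318434,  0.00034948,  0.00115884,
        0.00113082]), 'joint_torque': array([ 1.90404600e-03, -3.41251051e+01, -3.03301406e+01,  7.20663043e-02,
        3.04384518e-02, -1.02060906e-04]), 'tool_pos': array([ 0.18938034, -0.51583697,  0.20441827]), 'ee_rot': array([-3.13960232e+00, -2.27395322e-04,  3.51751147e-01]), 'wrist_force': array([ 0.63389222, -0.49103618,  0.81173182]), 'wrist_torque': array([ 0.05872503, -0.00588297, -0.01450573]), 'finger_force': 0.0, 'width': 0.0942669187409872}
```

View pics/s0b.png

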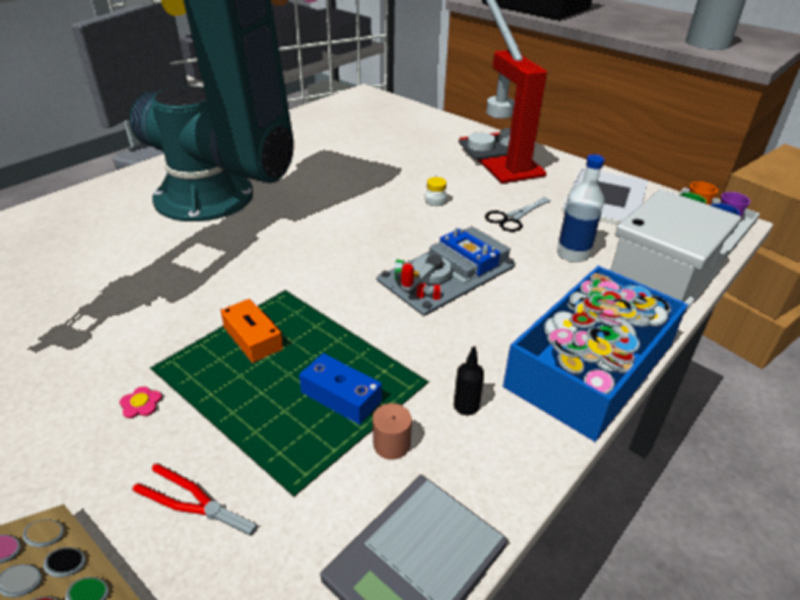

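View pics/d0b.png

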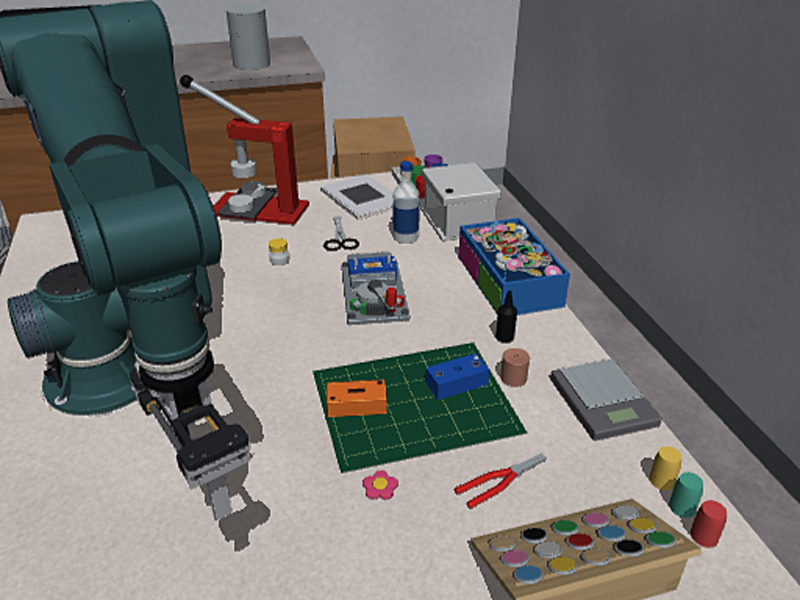

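The scene view shows the vise around (450,265), with its red knob at (407,274). The blue cover is at (340,388), white dot at (373,386), with the candle just beyond its +x end. The side view agrees.

```bash
python3 - <<'E'
from h import *
for tag,bx in(('s0',(170,215,275,275)),('d0',(260,220,325,265))):
    s=load(tag); P=cloud(s); im=s['image'].astype(int)
    b,g,r=im[...,0],im[...,1],im[...,2]
    blue=(b>90)&(b>1.6*r)&(b>1.5*g)
    z=P[...,2]
    # cover top
    m=blue&(np.abs(z-0.039)<0.004); x0,y0,x1,y1=bx
    mm=np.zeros_like(m); mm[y0:y1,x0:x1]=m[y0:y1,x0:x1]
    q=P[mm]; rect=cv2.minAreaRect(q[:,:2].astype(np.float32)*1000)
    print(tag,'cover',mm.sum(),q[:,2].mean(),rect)
    # red knob
    bx2=(235,140,330,210) if tag=='s0' else (215,155,265,210)
    x0,y0,x1,y1=bx2
    red=(r>120)&(r>2*g)&(r>2*b)&(z>0.05)&(z<0.095); k=np.zeros_like(red);k[y0:y1,x0:x1]=red[y0:y1,x0:x1]
    q=P[k]; print('knob',k.sum(),q.min(0),q.max(0),np.median(q,0))
    # vise plate top (z~?), 
    m=blue&(z>0.035)&(z<0.06); k=np.zeros_like(m);k[y0:y1,x0:x1]=m[y0:y1,x0:x1]
    q=P[k]; print('lower',k.sum(),q.mean(0),cv2.minAreaRect(q[:,:2].astype(np.float32)*1000))
    v=(z>0.006)&(z<0.06);k=np.zeros_like(v);k[y0:y1,x0:x1]=v[y0:y1,x0:x1]
    q=P[k]; print('vise',cv2.minAreaRect(q[:,:2].astype(np.float32)*1000))
a=load('s0')['image'][140:205,235:335];b=load('d0')['image'][155:215,210:270]
cv2.imwrite('pics/vc.png',np.hstack([cv2.resize(a,(500,400),interpolation=3),cv2.resize(b,(300,400),interpolation=3)]))
E
```

```text
s0 cover 830 0.038886553056509794 ((632.3873291015625, -202.23162841796875), (105.39454650878906, 54.56386947631836), 7.2507781982421875)
knob 83 [0.5605937  0.00305111 0.05025667] [0.57768717 0.02147719 0.08761337] [0.57009559 0.00925244 0.07647286]
lower 331 [0.5720909  0.17988102 0.04473274] ((571.6950073242188, 189.87208557128906), (65.2222671508789, 103.88430786132812), 80.93988800048828)
vise ((564.4886474609375, 189.9781036376953), (367.0926208496094, 139.55064392089844), 83.78591918945312)
d0 cover 359 0.03764975756651513 ((632.5460815429688, -205.9925537109375), (105.75125122070312, 58.226219177246094), 6.200901031494141)
knob 47 [ 0.55860486 -0.00382057  0.05119927] [0.57406241 0.02113272 0.08821057] [0.56478856 0.00566416 0.07673461]
lower 217 [0.56705339 0.17912189 0.04273454] ((569.8019409179688, 188.64486694335938), (69.39198303222656, 104.48768615722656), 81.39324188232422)
vise ((563.7438354492188, 175.4893035888672), (355.58404541015625, 133.9575653076172), 82.80894470214844)
```

View pics/vc.png

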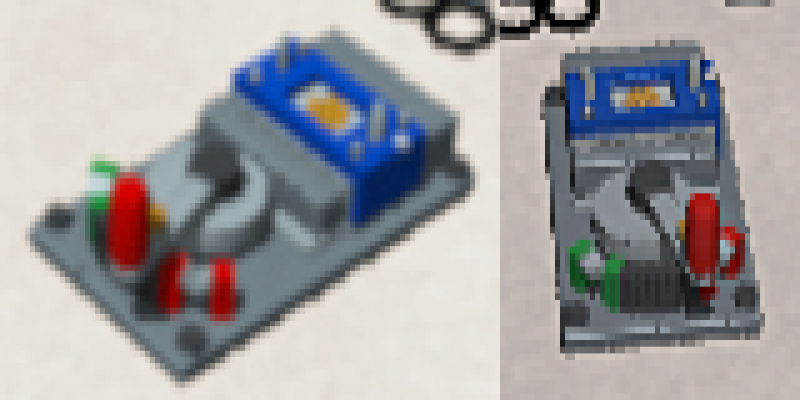

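The crop shows the lower half's white dot at the right (+x) end, the knob near the red posts on the right, and the green notch on the left. Next I work out the wrist camera's offset and the moves.

```bash
cat >> h.py <<'E'
from scipy.spatial.transform import Rotation as Ro
def to(p,yaw,maxs=.9):
    o=get_obs(); R0=Ro.from_euler('xyz',o['ee_rot']); R1=Ro.from_euler('xyz',[np.pi,0,yaw])
    d=R0.inv().apply(np.array(p)-o['tool_pos'])/0.04; w=(R0.inv()*R1).as_rotvec()/0.1
    print('tool-frame shift units',d.round(3),'turn units',w.round(3))
E
python3 - <<'E'
from h import *
s=grab('wrist','w0'); o=get_obs(); R0=Ro.from_euler('xyz',o['ee_rot'])
c,d=ray(s,256,192); print('cam in tool',R0.inv().apply(c-o['tool_pos']),R0.inv().apply(d),s['fx'])
R=cv2.Rodrigues(np.array(s['rvec'],float))[0]; print((R@R0.as_matrix()).round(2))
a=load('s0'); f=512/800
print('dot',atz(a,373*f,386*f,.039)); print('glue base',atz(a,467*f,408*f,0),'candle top',atz(a,393*f,412*f,.06),'water',atz(a,578*f,250*f,0))
for t in('s0','d0'):
    s=load(t);P=cloud(s);q=P[...,2]
    v=P[(P[...,0]>.48)&(P[...,0]<.66)&(P[...,1]>-.05)&(P[...,1]<.28)&(q>.008)&(q<.018)]
    print(len(v),cv2.minAreaRect(v[:,:2].astype(np.float32)*1000))
to([.60,-.25,.32],.12)
E
```

```text
cam in tool [ 0.08024871  0.00093863 -0.17988815] [-0.26834794  0.02094223  0.96331201] 315.5494793808833
[[ 0.    1.   -0.  ]
 [-0.96  0.   -0.27]
 [-0.27  0.    0.96]]
dot [ 0.67688397 -0.18087318  0.039     ]
glue base [ 0.77809237 -0.09553429  0.        ] candle top [ 0.73999189 -0.21046153  0.06      ] water [0.69806993 0.37389091 0.        ]
815 ((558.7996215820312, 134.12481689453125), (228.25083923339844, 131.63401794433594), 81.36847686767578)
445 ((557.9976806640625, 131.1038055419922), (230.68978881835938, 128.4372100830078), 81.40966033935547)
tool-frame shift units [11.927 -2.709 -2.879] turn units [-0.017  0.     2.318]
```

>>> {"name": "drive_tool", "arguments": {
  "commands": [
    [0.92, -0.2, -0.05, 0, 0, 0],
    [0.92, -0.2, -0.05, 0, 0, 0],
    [0.92, -0.2, -0.05, 0, 0, 0],
    [0.92, -0.2, -0.05, 0, 0, 0],
    [0.92, -0.2, -0.05, 0, 0, 0],
    [0.92, -0.2, -0.05, 0, 0, 0],
    [0.92, -0.2, -0.05, 0, 0, 0],
    [0.92, -0.2, -0.05, 0, 0, 0],
    [0.92, -0.2, -0.05, 0, 0, 0],
    [0.92, -0.2, -0.05, 0, 0, 0],
    [0.92, -0.2, -0.05, 0, 0, 0],
    [0.92, -0.2, -0.05, 0, 0, 0],
    [0.92, -0.2, -0.05, 0, 0, 0],
    [0, 0, 0, 0, 0, 0.78],
    [0, 0, 0, 0, 0, 0.77],
    [0, 0, 0, 0, 0, 0.77],
    [0, 0, 0, 0, 0, 0]
  ]
}}

```text
time: 2.28
tool_pos: [0.6027, -0.2537, 0.2309]
ee_rot: [-3.141, 0.001, 0.121]
wrist_force: [-1.0, -0.2, -0.5]
width: 0.0937
finger_force: 0.0
```

```bash
python3 - <<'E'
from h import *
s=grab('wrist','w1'); o=get_obs(); print(o['tool_pos'],o['ee_rot'],o['time'])
cv2.imwrite('pics/w1b.png',cv2.resize(s['image'],(800,600),interpolation=3))
P=cloud(s); im=s['image'].astype(int);b,g,r=im[...,0],im[...,1],im[...,2]
m=(b>70)&(b>1.6*r)&(b>1.5*g)&(abs(P[...,2]-.039)<.006)&(P[...,1]<-.1)&(P[...,0]>.5)&(P[...,0]<.72)
q=P[m];print(m.sum(),np.median(q[:,2]),cv2.minAreaRect(q[:,:2].astype(np.float32)*1000))
to([.555,.07,.2],-.15)
E
```

```text
[ 0.60266318 -0.25377022  0.23097648] [-3.14112707e+00  7.33667784e-04  1.21130209e-01] 2.325
3522 0.03969992154305996 ((633.5999145507812, -204.03976440429688), (103.01807403564453, 52.20048141479492), 7.565977096557617)
tool-frame shift units [-0.204 -8.179  0.778] turn units [-0.004  0.008  2.711]
```

View pics/w1b.png

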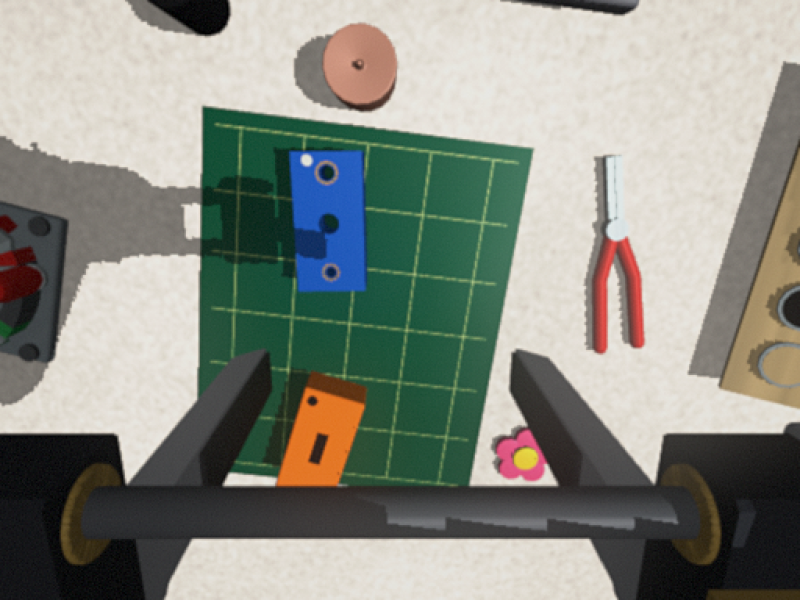

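The wrist view shows the cover with its wide bore at (326,172), pour hole at (329,223), narrow bore at (331,271) and dot at the +x end. The box fit of 103x52 mm at z 0.0397 matches the given size. On to the vise.

>>> {"name": "drive_tool", "arguments": {
  "commands": [
    [-0.02, -0.91, 0.04, 0, 0, 0],
    [-0.02, -0.91, 0.04, 0, 0, 0],
    [-0.02, -0.91, 0.04, 0, 0, 0],
    [-0.02, -0.91, 0.04, 0, 0, 0],
    [-0.02, -0.91, 0.04, 0, 0, 0],
    [-0.02, -0.91, 0.04, 0, 0, 0],
    [-0.02, -0.91, 0.04, 0, 0, 0],
    [-0.02, -0.91, 0.04, 0, 0, 0],
    [-0.02, -0.91, 0.04, 0, 0, 0],
    [0, 0, 0, 0, 0, 0.9],
    [0, 0, 0, 0, 0, 0.9],
    [0, 0, 0, 0, 0, 0.9],
    [0, 0, 0, 0, 0, 0]
  ]
}}

```text
time: 3.95
tool_pos: [0.5564, 0.0706, 0.217]
ee_rot: [3.141, 0.0, -0.148]
wrist_force: [-0.4, -0.3, -0.9]
width: 0.0941
finger_force: 0.0
```

```bash
python3 - <<'E'
from h import *
s=grab('wrist','w2'); o=get_obs(); print(o['tool_pos'],o['ee_rot'],o['time'])
w=load('w1');f=512/800
for p in((326,172),(329,223),(331,271),(306,159)): print('cover',atz(w,p[0]*f,p[1]*f,.039))
P=cloud(s); im=s['image'].astype(int);b,g,r=im[...,0],im[...,1],im[...,2];z=P[...,2]
box=(P[...,0]>.47)&(P[...,0]<.66)&(P[...,1]>-.02)&(P[...,1]<.28)
m=(b>70)&(b>1.6*r)&(b>1.5*g)&(abs(z-.046)<.004)&box
q=P[m];print('lower',m.sum(),np.median(q[:,2]),cv2.minAreaRect(q[:,:2].astype(np.float32)*1000))
m=(r>90)&(r>2*g)&(r>2*b)&box&(z>.08);q=P[m];print('knobtop',m.sum(),q[:,2].max(),cv2.minEnclosingCircle(q[:,:2].astype(np.float32)*1000),(q.mean(0)))
m=(r>90)&(r>2*g)&(r>2*b)&box&(z<.08);q=P[m];print('red z',np.percentile(q[:,2],[5,25,50,75,95]))
m=(g>70)&(g>1.6*r)&(g>1.6*b)&box;q=P[m];print('green',q.mean(0),q[:,2].max())
m=box&(z>.008)&(z<.02);q=P[m];print('base',cv2.minAreaRect(q[:,:2].astype(np.float32)*1000))
x0,y0=proj(s,P[box]).min(0).astype(int).clip(0);x1,y1=proj(s,P[box]).max(0).astype(int);print(x0,y0,x1,y1)
c=s['image'][y0:y1,x0:x1];k=min(800/c.shape[1],600/c.shape[0]);print(k);cv2.imwrite('pics/w2c.png',cv2.resize(c,None,fx=k,fy=k,interpolation=3))
E
```

```text
[0.55639866 0.07048986 0.21699877] [ 3.14149304e+00  1.03802480e-04 -1.48064962e-01] 4.0
cover [ 0.67024179 -0.19926382  0.039     ]
cover [ 0.63361185 -0.20468957  0.039     ]
cover [ 0.59714387 -0.20945023  0.039     ]
cover [ 0.67757475 -0.18408912  0.039     ]
lower 2610 0.04661000788757563 ((569.6939086914062, 184.4920196533203), (53.038124084472656, 104.70718383789062), 81.83856201171875)
knobtop 240 0.39702419418069873 ((598.1641845703125, 34.250396728515625), 44.92230987548828) [0.56890875 0.01375033 0.08897288]
red z [0.03261665 0.03413048 0.03482294 0.03524134 0.03598461]
green [0.51009126 0.06036884 0.03456278] 0.03640096849191525
base ((559.9486083984375, 134.67147827148438), (228.77330017089844, 129.51934814453125), 81.49663543701172)
0 73 511 508
1.5655577299412915
```

View pics/w2c.png

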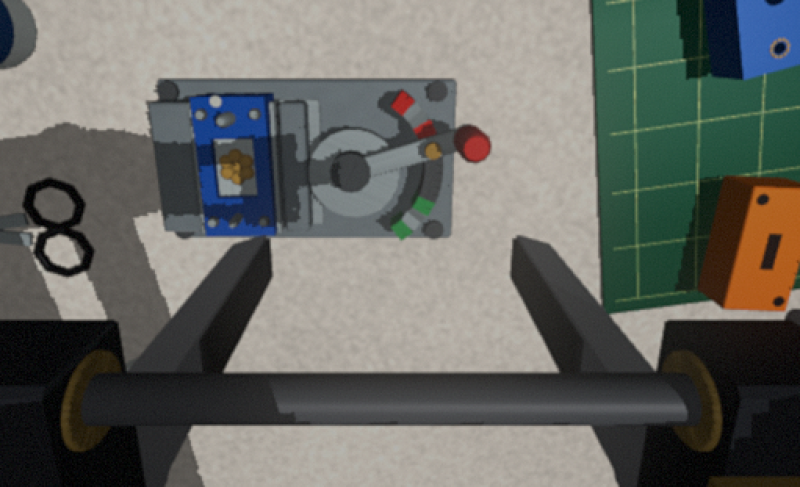

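The crop shows the cam hub at (350,172), knob top at (473,146), red posts at (402,103) and (424,128), and green posts at (424,205) and (402,230). I'll work out the pivot, knob and throw path.

```bash
python3 - <<'E'
from h import *
s=load('w2');k=1.5655577;P=cloud(s)
u,v=350/k,73+172/k; print('hub',pt(s,u,v))
kn=atz(s,473/k,73+146/k,.086); print('knob',kn, pt(s,473/k,73+146/k))
yw=-.148;X=np.array([np.cos(yw),np.sin(yw)]);Y=np.array([-X[1],X[0]])
# jaw heights: profile along vise y through x offset -45 (avoid lever)
b=np.array([.560,.1347]);D=P[...,:2]-b; a=D@X; t=D@Y; z=P[...,2]
m=(abs(abs(a)-40)<0.1)|(abs(a+.045)<.008)
for lo in np.arange(-.12,.125,.006):
    q=m&(t>lo)&(t<lo+.006)&(z<.1)&(z>0)
    if q.sum(): print(round(lo+.003,3),np.percentile(z[q],[20,80]).round(4),end='; ')
hub=pt(s,u,v)[:2]; d=kn[:2]-hub; print('\nlen',np.hypot(*d),'cw angle',np.degrees(-np.arctan2(d@Y,d@X)),'hub in base',(hub-b)@X,(hub-b)@Y)
for (uu,vv) in((402,103),(424,128),(424,205),(402,230)):
    p=pt(s,uu/k,73+vv/k);e=p[:2]-hub;print(p,np.hypot(*e),np.degrees(-np.arctan2(e@Y,e@X)))
E
```

```text
hub [0.55516805 0.100178   0.04911615]
knob [0.5690374  0.01512178 0.086     ] [0.56924379 0.01525515 0.08695814]
-0.117 [0.0004 0.0018]; -0.111 [0.0115 0.0131]; -0.105 [0.0119 0.0134]; -0.099 [0.0124 0.0174]; -0.093 [0.0126 0.0177]; -0.087 [0.0295 0.0326]; -0.081 [0.0303 0.0339]; -0.075 [0.0212 0.0347]; -0.069 [0.0131 0.0348]; -0.063 [0.0121 0.0137]; -0.057 [0.0121 0.0133]; -0.051 [0.012  0.0131]; -0.045 [0.0123 0.0137]; -0.039 [0.0124 0.0144]; -0.033 [0.0122 0.014 ]; -0.027 [0.012  0.0134]; -0.021 [0.0122 0.0132]; -0.015 [0.0122 0.0135]; -0.009 [0.0126 0.0163]; -0.003 [0.0163 0.0309]; 0.003 [0.0366 0.038 ]; 0.009 [0.0368 0.038 ]; 0.015 [0.0364 0.038 ]; 0.021 [0.0307 0.0392]; 0.027 [0.0458 0.0472]; 0.033 [0.0463 0.0499]; 0.039 [0.0461 0.0471]; 0.045 [0.0458 0.0471]; 0.051 [0.0458 0.0472]; 0.057 [0.0462 0.047 ]; 0.063 [0.0459 0.0472]; 0.069 [0.0464 0.051 ]; 0.075 [0.046  0.0472]; 0.081 [0.0369 0.0383]; 0.087 [0.0379 0.0391]; 0.093 [0.0379 0.0391]; 0.099 [0.038  0.0392]; 0.105 [0.0378 0.0392]; 0.111 [0.0376 0.0387]; 
len 0.08617957670534575 cw angle 72.2590247941442 hub in base 0.0003114942936750837 -0.034857121859148195
[0.59713319 0.05577963 0.03433043] 0.06109245798972888 38.13406285832536
[0.57679846 0.04234526 0.03525786] 0.061745455813584975 61.01358974378626
[0.51748206 0.04999534 0.03416567] 0.0627577297187581 118.42590179386865
[0.49975601 0.06965067 0.03438348] 0.06326461684891421 142.6691896095015
```

>>> {"name": "drive_tool", "arguments": {
  "commands": [
    [0, 0, 0, 0, 0, -0.99],
    [0, 0, 0, 0, 0, -0.99],
    [0, 0, 0, 0, 0, -0.99],
    [0, 0, 0, 0, 0, -0.99],
    [0, 0, 0, 0, 0, -0.99],
    [0, 0, 0, 0, 0, -0.99],
    [0, 0, 0, 0, 0, -0.99],
    [0, 0, 0, 0, 0, -0.99],
    [0, 0, 0, 0, 0, -0.99],
    [0, 0, 0, 0, 0, -0.99],
    [0, 0, 0, 0, 0, -0.99],
    [0, 0, 0, 0, 0, -0.99],
    [0, 0, 0, 0, 0, -0.99],
    [0, 0, 0, 0, 0, -0.99],
    [0, 0, 0, 0, 0, -0.99],
    [0, 0, 0, 0, 0, -0.99],
    [0, 0, 0, 0, 0, -0.99],
    [0, 0, 0, 0, 0, -0.99],
    [-0.7, 0.05, 0.3, 0, 0, -0.99],
    [-0.7, 0.05, 0.3, 0, 0, 0]
  ],
  "gripper": 0.64
}}

```text
time: 6.5
tool_pos: [0.5668, 0.0149, 0.1931]
ee_rot: [3.141, 0.0, 1.734]
wrist_force: [-0.0, -0.3, -0.4]
width: 0.0341
finger_force: 0.0
```

```bash
python3 - <<'E'
from h import *
o=get_obs();print(o['tool_pos'],o['ee_rot'],o['width'],o['joint_positions']);to([.569,.0151,.054],1.733)
E
```

```text
[0.56677211 0.01492944 0.19309631] [3.14081432e+00 2.77659663e-04 1.73415565e+00] 0.03405890286216114 [-7.36064378e-02  1.27072358e-01  1.35150939e+00 -8.75495072e-05
  1.66218914e+00 -2.36973896e-01]
tool-frame shift units [-0.004  0.053  3.477] turn units [0.008 0.003 0.012]
```

>>> {"name": "drive_tool", "arguments": {
  "commands": [
    [0, 0.05, 0.7, 0, 0, 0],
    [0, 0, 0.7, 0, 0, 0],
    [0, 0, 0.7, 0, 0, 0],
    [0, 0, 0.6, 0, 0, 0],
    [0, 0, 0.4, 0, 0, 0],
    [0, 0, 0.37, 0, 0, 0],
    [0, 0, 0, 0, 0, 0]
  ]
}}

```text
time: 7.38
tool_pos: [0.5679, 0.0157, 0.0531]
ee_rot: [-3.139, -0.0, 1.731]
wrist_force: [-0.2, 0.7, 0.3]
width: 0.0339
finger_force: 0.0
```

>>> {"name": "drive_tool", "arguments": {
  "commands": [
    [0.003, -0.11, 0, 0, 0, 0.5],
    [0.003, -0.11, 0, 0, 0, 0.5],
    [0.003, -0.11, 0, 0, 0, 0.5],
    [0.003, -0.11, 0, 0, 0, 0.5],
    [0.003, -0.11, 0, 0, 0, 0.5],
    [0.003, -0.11, 0, 0, 0, 0.5],
    [0.003, -0.11, 0, 0, 0, 0.5],
    [0.003, -0.11, 0, 0, 0, 0.5],
    [0.003, -0.11, 0, 0, 0, 0.5],
    [0.003, -0.11, 0, 0, 0, 0.5],
    [0.003, -0.11, 0, 0, 0, 0.5],
    [0.003, -0.11, 0, 0, 0, 0.5]
  ]
}}

```text
time: 8.88
tool_pos: [0.5194, 0.0214, 0.0557]
ee_rot: [3.135, 0.001, 1.129]
wrist_force: [5.0, -3.7, -2.7]
width: 0.0337
finger_force: 2.4
```

>>> {"name": "drive_tool", "arguments": {
  "commands": [
    [0.003, -0.11, 0, 0, 0, 0.5],
    [0.003, -0.11, 0, 0, 0, 0.5],
    [0.003, -0.11, 0, 0, 0, 0.5],
    [0.003, -0.11, 0, 0, 0, 0.5],
    [0.003, -0.11, 0, 0, 0, 0.5],
    [0.003, -0.11, 0, 0, 0, 0.5],
    [0.003, -0.11, 0, 0, 0, 0.5],
    [0.003, -0.11, 0, 0, 0, 0.5],
    [0.003, -0.11, 0, 0, 0, 0.5],
    [0.003, -0.11, 0, 0, 0, 0.5],
    [0, 0, 0, 0, 0, 0],
    [0, 0, 0, 0, 0, 0]
  ]
}}

```text
time: 10.38
tool_pos: [0.4847, 0.0501, 0.0555]
ee_rot: [3.139, -0.001, 0.631]
wrist_force: [0.9, -4.6, 3.2]
width: 0.0335
finger_force: 1.8
```

```bash
python3 - <<'E'
from h import *
s=grab('scene','s1')
P=cloud(s); im=s['image'].astype(int);b,g,r=im[...,0],im[...,1],im[...,2];z=P[...,2]
m=(r>90)&(r>2*g)&(r>2*b)&(P[...,0]>.42)&(P[...,0]<.62)&(P[...,1]>-.03)&(P[...,1]<.12)&(z>.05)&(z<.1)
q=P[m];print(m.sum(),q.mean(0) if len(q) else 0); o=get_obs();print(o['tool_pos'],o['ee_rot'])
pv=np.array([.555,.1]);
d=o['tool_pos'][:2]-pv;print(np.hypot(*d),np.degrees(-np.arctan2(d[1],d[0]))-8.5)
E
```

```text
0 0
[0.48478614 0.05017138 0.05543962] [ 3.13875684e+00 -1.60257123e-03  6.31230115e-01]
0.08609807095959479 136.1378463478868
```

>>> {"name": "drive_tool", "arguments": {
  "commands": [
    [0, 0.08, 0, 0, 0, 0],
    [0, 0, -0.5, 0, 0, 0],
    [0, 0, -0.9, 0, 0, 0],
    [0, 0, -0.9, 0, 0, 0],
    [0, 0, -0.9, 0, 0, 0],
    [0, 0, -0.9, 0, 0, 0],
    [0, 0, -0.9, 0, 0, 0.99],
    [0, 0, 0, 0, 0, 0.99],
    [0, 0, 0, 0, 0, 0.99],
    [0, 0, 0, 0, 0, 0.99],
    [0, 0, 0, 0, 0, 0.99],
    [0, 0, 0, 0, 0, 0]
  ],
  "gripper": 0
}}

```text
time: 11.92
tool_pos: [0.4852, 0.049, 0.2537]
ee_rot: [-3.14, 0.001, 0.138]
wrist_force: [1.0, -1.3, 0.8]
width: 0.0939
finger_force: 0.0
```

```bash
python3 - <<'E'
from h import *
s=grab('wrist','w3');a=grab('scene','s2');k=1.56
pv=np.array([.555,.1])
for n,t in(('w',s),('s',a)):
    P=cloud(t); im=t['image'].astype(int);b,g,r=im[...,0],im[...,1],im[...,2];z=P[...,2]
    box=(P[...,0]>.42)&(P[...,0]<.66)&(P[...,1]>-.03)&(P[...,1]<.28)
    m=(r>90)&(r>2*g)&(r>2*b)&box&(z>.05)&(z<.1)
    q=P[m]
    if len(q):
        c=q.mean(0);d=c[:2]-pv;print(n,m.sum(),c,np.hypot(*d),np.degrees(-np.arctan2(d[1],d[0]))-8.5)
    m=(b>70)&(b>1.6*r)&(b>1.5*g)&(abs(z-.046)<.004)&box&(P[...,1]>.12)
    q=P[m];print('lower',m.sum(),np.median(q[:,2]),cv2.minAreaRect(q[:,:2].astype(np.float32)*1000))
cv2.imwrite('pics/w3b.png',cv2.resize(s['image'],(800,600),interpolation=3))
to([.6336,-.2044,.15],.135)
E
```

```text
w 195 [0.48923752 0.0421525  0.08638349] 0.08758445436699437 130.16375775388423
lower 2785 0.04672636578948936 ((570.7512817382812, 186.77301025390625), (52.715145111083984, 103.28317260742188), 81.45188903808594)
s 79 [0.49273686 0.03939606 0.07272862] 0.08688807255718073 127.27367685098605
lower 260 0.04605131653310874 ((571.2734375, 188.37274169921875), (55.89225387573242, 100.39389038085938), 81.36703491210938)
tool-frame shift units [2.805 6.781 2.588] turn units [-0.01   0.008  0.029]
```

View pics/w3b.png

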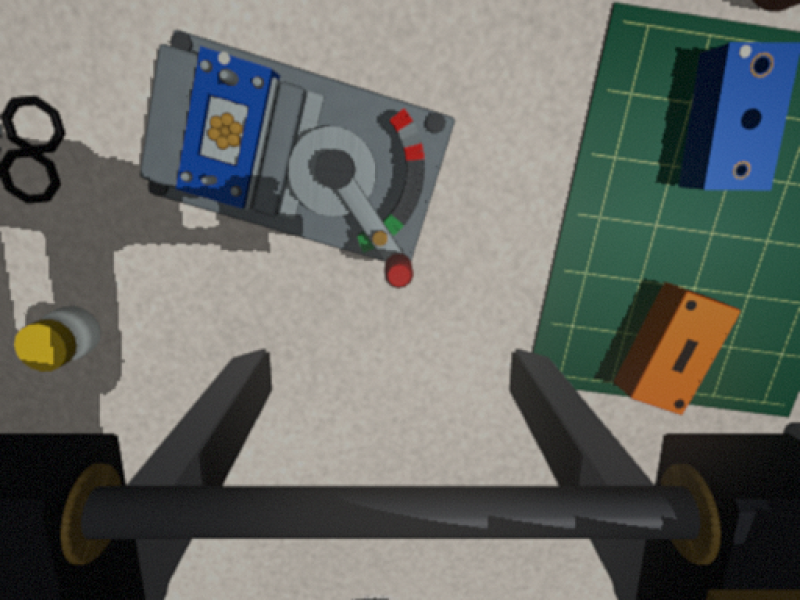

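The knob measures 130 deg, so the lever is in the green notch, and the lower half has settled at (0.571, 0.187) with yaw about -0.149. Next is the cover.

>>> {"name": "drive_tool", "arguments": {
  "commands": [
    [0.35, 0.85, 0.32, 0, 0, 0],
    [0.35, 0.85, 0.32, 0, 0, 0],
    [0.35, 0.85, 0.32, 0, 0, 0],
    [0.35, 0.85, 0.32, 0, 0, 0],
    [0.35, 0.85, 0.32, 0, 0, 0],
    [0.35, 0.85, 0.32, 0, 0, 0],
    [0.35, 0.85, 0.32, 0, 0, 0],
    [0.35, 0.84, 0.33, 0, 0, 0.03],
    [0, 0, 0, 0, 0, 0],
    [0, 0, 0, 0, 0, 0]
  ]
}}

```text
time: 13.28
tool_pos: [0.6331, -0.205, 0.1514]
ee_rot: [-3.141, 0.0, 0.134]
wrist_force: [0.3, -0.1, 0.2]
width: 0.0941
finger_force: 0.0
```

```bash
python3 - <<'E'
from h import *
s=grab('wrist','w4');o=get_obs();print(o['tool_pos'],o['ee_rot'])
P=cloud(s); im=s['image'].astype(int);b,g,r=im[...,0],im[...,1],im[...,2];z=P[...,2]
m=(b>70)&(b>1.6*r)&(b>1.5*g)&(abs(z-.039)<.004)&(P[...,0]>.5)&(P[...,0]<.72)
q=P[m];R=cv2.minAreaRect(q[:,:2].astype(np.float32)*1000);print(m.sum(),np.median(q[:,2]),R)
ys,xs=np.nonzero(m);x0,x1,y0,y1=xs.min()-8,xs.max()+8,ys.min()-8,ys.max()+8;print(x0,y0)
cv2.imwrite('pics/w4c.png',cv2.resize(s['image'][y0:y1,x0:x1],None,fx=4,fy=4,interpolation=3))
to([*np.array(R[0])/1000,.009],.135)
E
```

```text
[ 0.63318761 -0.20470553  0.15210973] [-3.14126681e+00 -6.89407513e-04  1.34102164e-01]
5066 0.03970562837535006 ((633.5999145507812, -204.02084350585938), (104.17064666748047, 52.06057357788086), 7.6037492752075195)
212 127
tool-frame shift units [ 0.01  -0.014  3.578] turn units [-0.003 -0.007 -0.009]
```

View pics/w4c.png

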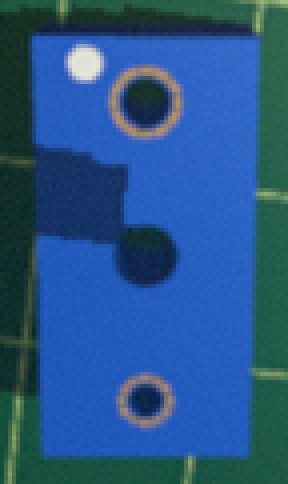

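The crop shows the rings at (145,102) and (146,401), and the cover centre is within 1 mm of the tool axis. Descend and grip.

>>> {"name": "drive_tool", "arguments": {
  "commands": [
    [0.01, -0.01, 0.7, 0, 0, 0],
    [0, 0, 0.7, 0, 0, 0],
    [0, 0, 0.7, 0, 0, 0],
    [0, 0, 0.6, 0, 0, 0],
    [0, 0, 0.5, 0, 0, 0],
    [0, 0, 0.35, 0, 0, 0],
    [0, 0, 0, 0, 0, 0],
    [0, 0, 0, 0, 0, 0]
  ]
}}

```text
time: 14.32
tool_pos: [0.6343, -0.2054, 0.0106]
ee_rot: [3.141, -0.002, 0.133]
wrist_force: [-0.1, 1.2, 0.2]
width: 0.0941
finger_force: 0.0
```

>>> {"name": "drive_tool", "arguments": {
  "commands": [
    [0, 0, 0, 0, 0, 0],
    [0, 0, 0, 0, 0, 0],
    [0, 0, 0, 0, 0, 0],
    [0, 0, 0, 0, 0, 0],
    [0, 0, 0, 0, 0, 0],
    [0, 0, 0, 0, 0, 0]
  ],
  "gripper": 1
}}

```text
time: 15.08
tool_pos: [0.6334, -0.2046, 0.0095]
ee_rot: [-3.141, 0.0, 0.133]
wrist_force: [-0.6, 1.7, 1.0]
width: 0.0518
finger_force: 30.0
```

>>> {"name": "drive_tool", "arguments": {
  "commands": [
    [0, 0, -0.3, 0, 0, 0],
    [0, 0, -0.6, 0, 0, 0],
    [0, 0, -0.7, 0, 0, 0],
    [0, 0, -0.7, 0, 0, 0],
    [0, 0, -0.7, 0, 0, 0],
    [0, 0, -0.7, 0, 0, 0],
    [-0.18, -0.8, 0, 0, 0, 0],
    [-0.18, -0.8, 0, 0, 0, 0],
    [-0.18, -0.8, 0, 0, 0, 0],
    [-0.18, -0.8, 0, 0, 0, 0],
    [-0.18, -0.8, 0, 0, 0, 0],
    [-0.18, -0.8, 0, 0, 0, 0],
    [-0.18, -0.8, 0, 0, 0, 0],
    [-0.18, -0.8, 0, 0, 0, 0],
    [-0.18, -0.8, 0, 0, 0, 0],
    [0, 0, 0, 0, 0, 0.95],
    [0, 0, 0, 0, 0, 0.95],
    [0, 0, 0, 0, 0, 0.93],
    [0, 0, 0, 0, 0, 0],
    [0, 0, 0, 0, 0, 0]
  ]
}}

```text
time: 17.58
tool_pos: [0.5311, 0.0715, 0.1575]
ee_rot: [3.141, -0.0, -0.149]
wrist_force: [0.7, 0.1, -2.9]
width: 0.0517
finger_force: 30.0
```

```bash
python3 - <<'E'
from h import *
s=grab('wrist','w5');o=get_obs();print(o['tool_pos'],o['ee_rot'],o['width'],o['wrist_force'])
P=cloud(s); im=s['image'].astype(int);b,g,r=im[...,0],im[...,1],im[...,2];z=P[...,2]
bl=(b>70)&(b>1.6*r)&(b>1.5*g)
zt=o['tool_pos'][2]+.0295
for n,m in(('lower',bl&(abs(z-.046)<.005)&(P[...,1]>.1)),('cover',bl&(abs(z-zt)<.008)&(P[...,1]<.2))):
    q=P[m];R=cv2.minAreaRect(q[:,:2].astype(np.float32)*1000);print(n,m.sum(),np.median(q[:,2]),R)
cv2.imwrite('pics/w5b.png',cv2.resize(s['image'],(800,600),interpolation=3))
E
```

```text
[0.53113084 0.07152664 0.15747217] [ 3.14131329e+00 -4.48491301e-05 -1.49345913e-01] 0.051920561520280954 [-0.10831008 -0.25434544 -3.2074149 ]
lower 4093 0.046669993742170984 ((570.3984375, 186.85057067871094), (53.3650016784668, 104.04399871826172), 81.52436828613281)
cover 13279 0.18774739979774252 ((542.4839477539062, 69.5772933959961), (52.0279426574707, 82.04764556884766), 81.65641021728516)
```

View pics/w5b.png

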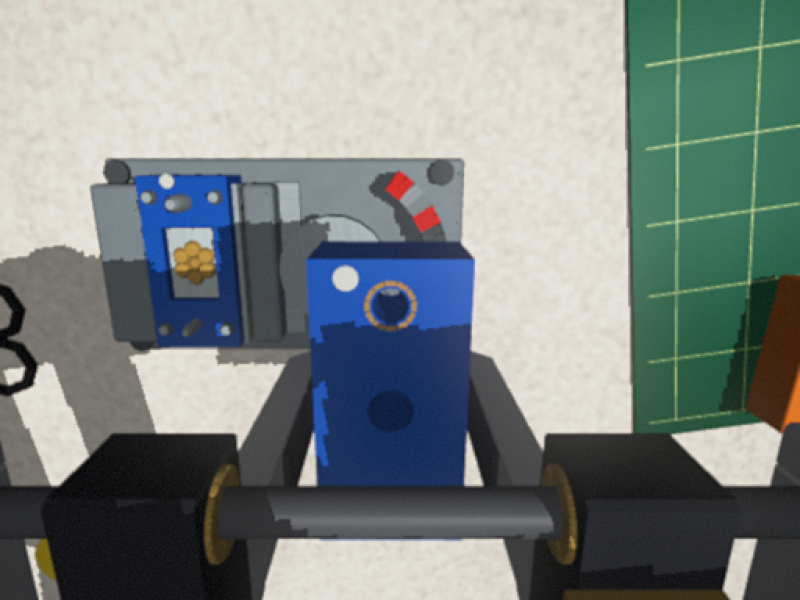

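The picture shows the cover in hand with its wide bore at (390,305) and pour hole at (390,411). The lower half's dowels are near (178,203) and (192,327). I'll enlarge the dowels with the predicted tips and bases overlaid.

```bash
python3 - <<'E'
from h import *
s=load('w5');f=512/800;o=get_obs()
R0=Ro.from_euler('xyz',o['ee_rot'])
for p in((390,305),(390,411)):
    w=atz(s,p[0]*f,p[1]*f,.1875);print('bore',w,'tool',R0.inv().apply(w-o['tool_pos']))
c=np.array([.5706,.1868]);yw=-.1485;X=np.array([np.cos(yw),np.sin(yw)])
im=s['image'];x0,y0,x1,y1=82,105,162,227;k=4.9
big=cv2.resize(im[y0:y1,x0:x1],None,fx=k,fy=k,interpolation=3);clean=big.copy()
for sx,rr in((.037,.005),(-.037,.0035)):
  for z,col,r in((.046,(0,255,255),rr),(.059,(0,255,0),rr),(.064,(0,0,255),rr-.0012)):
    a=np.linspace(0,2*np.pi,40);ctr=c+sx*X
    q=proj(s,np.c_[ctr[0]+r*np.cos(a),ctr[1]+r*np.sin(a),np.full(40,z)])
    q=((q-[x0,y0]+.5)*k-.5).astype(int);cv2.polylines(big,[q],True,col,1)
cv2.imwrite('pics/dw.png',np.hstack([clean,big]));print(np.hstack([clean,big]).shape)
E
```

```text
bore [0.56778607 0.06566222 0.1875    ] tool [ 0.03712113  0.00035355 -0.03002607]
bore [0.53099105 0.07116531 0.1875    ] tool [-8.31236182e-05  3.86503848e-04 -3.00277302e-02]
(598, 784, 3)
```

View pics/dw.png

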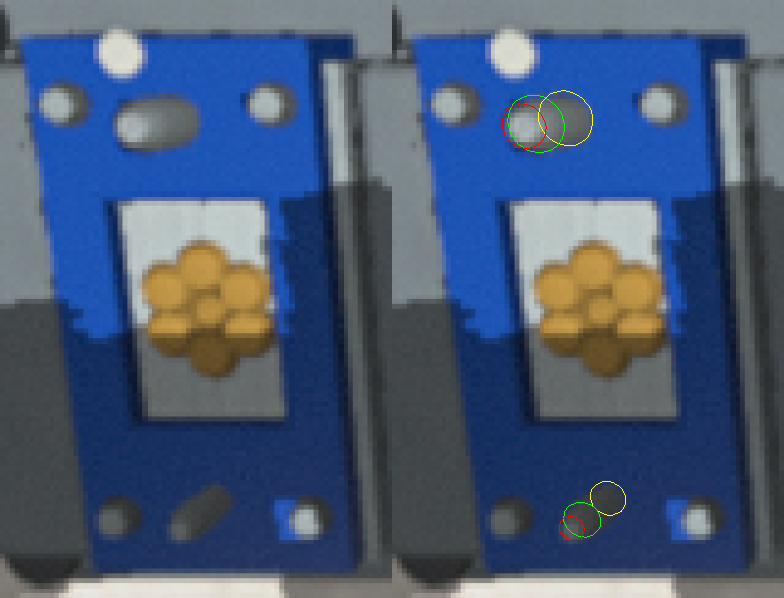

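The overlay matches the dowels to within 0.5 mm, and the cover is centred in the tool (bores at x +37.1 and 0 mm, y +0.4 mm).

```bash
python3 -c "
from h import *
to([.5707,.1872,.085],-.1485)"
```

```text
tool-frame shift units [ 0.548 -3.007  1.811] turn units [ 0.003 -0.    -0.008]
```

>>> {"name": "drive_tool", "arguments": {
  "commands": [
    [0.11, -0.6, 0, 0, 0, 0],
    [0.11, -0.6, 0, 0, 0, 0],
    [0.11, -0.6, 0, 0, 0, 0],
    [0.11, -0.6, 0, 0, 0, 0],
    [0.11, -0.6, 0, 0, 0, 0],
    [0, 0, 0.5, 0, 0, 0],
    [0, 0, 0.5, 0, 0, 0],
    [0, 0, 0.5, 0, 0, 0],
    [0, 0, 0.3, 0, 0, 0],
    [0, 0, 0, 0, 0, 0],
    [0, 0, 0, 0, 0, 0],
    [0, 0, 0, 0, 0, 0]
  ]
}}

```text
time: 19.12
tool_pos: [0.5717, 0.1872, 0.0868]
ee_rot: [-3.141, -0.002, -0.15]
wrist_force: [-0.5, -0.0, -3.3]
width: 0.052
finger_force: 30.0
```

```bash
python3 -c "
from h import *
print(get_obs()['tool_pos'],get_obs()['ee_rot'],get_obs()['wrist_force']);to([.5707,.1872,.068],-.1485)"
```

```text
[0.57166265 0.18723288 0.08675682] [-3.14084301e+00 -2.21177633e-03 -1.50238058e-01] [-0.4719886  -0.04841982 -3.34503857]
tool-frame shift units [-0.025  0.005  0.469] turn units [-0.007 -0.022 -0.017]
```

>>> {"name": "drive_tool", "arguments": {
  "commands": [
    [-0.012, 0, 0.15, 0, 0, 0],
    [0, 0, 0.15, 0, 0, 0],
    [0, 0, 0.1, 0, 0, 0],
    [0, 0, 0.08, 0, 0, 0],
    [0, 0, 0, 0, 0, 0],
    [0, 0, 0, 0, 0, 0]
  ]
}}

```text
time: 19.88
tool_pos: [0.5706, 0.1872, 0.0664]
ee_rot: [-3.142, -0.0, -0.15]
wrist_force: [0.7, 0.0, -3.4]
width: 0.0519
finger_force: 30.0
```

The cover's underside is about 4 mm below the dowel tips and the force hasn't changed, so it is on the dowels. Continuing down.

>>> {"name": "drive_tool", "arguments": {
  "commands": [
    [0, 0, 0.07, 0, 0, 0],
    [0, 0, 0.07, 0, 0, 0],
    [0, 0, 0.06, 0, 0, 0],
    [0, 0, 0, 0, 0, 0],
    [0, 0, 0, 0, 0, 0]
  ]
}}

```text
time: 20.5
tool_pos: [0.5704, 0.1872, 0.0583]
ee_rot: [3.142, -0.0, -0.15]
wrist_force: [-0.0, 0.1, -3.3]
width: 0.0517
finger_force: 30.0
```

>>> {"name": "drive_tool", "arguments": {
  "commands": [
    [0, 0, 0.05, 0, 0, 0],
    [0, 0, 0.05, 0, 0, 0],
    [0, 0, 0, 0, 0, 0],
    [0, 0, 0, 0, 0, 0]
  ]
}}

```text
time: 21.0
tool_pos: [0.5708, 0.1872, 0.0569]
ee_rot: [-3.141, -0.002, -0.15]
wrist_force: [-3.8, -1.8, 7.0]
width: 0.0516
finger_force: 30.0
```

>>> {"name": "drive_tool", "arguments": {
  "commands": [
    [0, 0, 0.04, 0, 0, 0],
    [0, 0, 0.04, 0, 0, 0],
    [0, 0, 0, 0, 0, 0],
    [0, 0, 0, 0, 0, 0]
  ]
}}

```text
time: 21.5
tool_pos: [0.5708, 0.1872, 0.0543]
ee_rot: [-3.141, -0.002, -0.15]
wrist_force: [-3.5, -1.3, 8.5]
width: 0.0516
finger_force: 30.0
```

Net force is 11.8 N, which matches the ejector spring. I'll keep pressing until the hard stop shows.

>>> {"name": "drive_tool", "arguments": {
  "commands": [
    [0, 0, 0.04, 0, 0, 0],
    [0, 0, 0.03, 0, 0, 0],
    [0, 0, 0, 0, 0, 0],
    [0, 0, 0, 0, 0, 0]
  ]
}}

```text
time: 22.0
tool_pos: [0.5709, 0.1872, 0.0525]
ee_rot: [-3.141, -0.002, -0.15]
wrist_force: [-7.1, -1.3, 11.8]
width: 0.0517
finger_force: 30.0
```

>>> {"name": "drive_tool", "arguments": {
  "commands": [
    [0, 0, 0.03, 0, 0, 0],
    [0, 0, 0, 0, 0, 0],
    [0, 0, 0, 0, 0, 0]
  ]
}}

```text
time: 22.38
tool_pos: [0.5709, 0.1872, 0.0524]
ee_rot: [-3.141, -0.003, -0.15]
wrist_force: [-7.6, -2.7, 15.9]
width: 0.0516
finger_force: 30.0
```

>>> {"name": "drive_tool", "arguments": {
  "commands": [
    [-0.015, 0, 0.02, 0, 0, 0],
    [0, 0, 0, 0, 0, 0],
    [0, 0, 0, 0, 0, 0],
    [0, 0, 0, 0, 0, 0]
  ]
}}

```text
time: 22.88
tool_pos: [0.571, 0.1872, 0.0524]
ee_rot: [-3.141, -0.004, -0.15]
wrist_force: [-7.3, -3.0, 18.2]
width: 0.0517
finger_force: 30.0
```

```bash
python3 - <<'E'
from h import *
s=grab('wrist','w6');a=grab('scene','s3');o=get_obs();print(o['tool_pos'],o['wrist_force'],o['finger_force'])
P=cloud(s); im=s['image'].astype(int);b,g,r=im[...,0],im[...,1],im[...,2];z=P[...,2]
m=(b>70)&(b>1.6*r)&(b>1.5*g)&(abs(z-.083)<.012)&(P[...,1]>.1)&(P[...,1]<.27)
q=P[m];print(m.sum(),'top z',np.percentile(q[:,2],[10,50,90]),cv2.minAreaRect(q[:,:2].astype(np.float32)*1000))
m=(r>90)&(r>2*g)&(r>2*b)&(z>.05)&(z<.1)&(P[...,1]<.1);q=P[m];print('knob',m.sum(),q.mean(0) if m.sum() else 0)
cv2.imwrite('pics/f.png',np.hstack([cv2.resize(s['image'],(400,300)),cv2.resize(a['image'][120:220,220:353],(400,300),interpolation=3)]))
E
```

```text
[0.57093185 0.1872101  0.05242527] [-6.97805634 -2.85391682 18.03272776] 29.996697641909122
13467 top z [0.08185219 0.08270023 0.08347441] ((582.1028442382812, 184.82077026367188), (52.97986602783203, 81.86947631835938), 81.44194793701172)
knob 0 0
```

View pics/f.png

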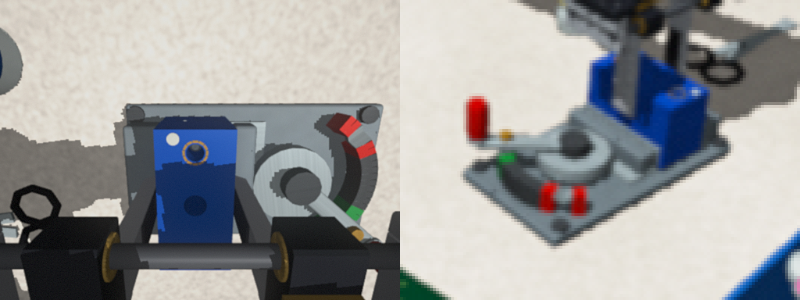

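The cover top reads 0.0827 m, against 0.082 m when shut plus the usual +0.7 mm camera bias. The press is about 21 N net, hard on the stop, and the lever is in the green notch. Handing in.

```bash
python3 -c "
from bench import close_job
print(close_job())"
```

```text
the job is handed in; nothing more can be done
None
```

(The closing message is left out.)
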